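# Let the ratchet press down onto a sleeve

## Robot

A 6-joint arm with a two-finger parallel gripper is mounted at the origin on the work surface. World frame = base frame: x ahead of the robot, y to its left, z up, the work surface at z = 0. Lengths are in m, angles in rad, forces in N, time in s.
With the tool pointing down it reaches from about 0.35 to 0.775 m from the base axis. Payload 5.5 kg.
Tool frame: the origin (TCP) lies at the very end of the fingers, on their centre line; the grasp point (between the pads) lies 19 mm behind it; z points along the fingers, x is the direction in which the jaws open and shut, and the axes are right-handed (so a half turn about z gives the same grasp; the last joint's range is limited). The gripper opens to 85 mm and grips with 20 to 120 N. Pads are 22 mm wide; open, the fingers measure 114 mm over their backs; the gripper's body (76 mm by 85 mm) begins 54 mm behind the grasp point. The pads swing forward as they close: fully open they stand 13 mm farther back than shut.
Start: joints at [-1.388, 0.313, 0.046, 1.304, 0, 1.431], TCP at [0.182, -0.545, 0.21] pointing down, gripper open.
Joint ranges: [-2.76, 2.76], [-0.86, 1.69], [-1.03, 1.26], [-2.2, 2.34], [-1.47, 1.5], [-3.14, 3.14]. Speed limits (rad/s): [2.57, 2.57, 3.14, 3.14, 3.14, 3.14].

## Interface

Orientations are given as a unit quaternion [w, x, y, z].
In Python, from cell import arm gives the robot as it stands. The module is installed in compiled form; this text tells all that it offers.
- The arm moves only by the tool step_arm, never from a script. Its argument "steps" is a list of rows, each a list of 5 numbers: the shift along the tool's x, y, z in m, then the turn about the tool's z in degrees, then the opening in per cent of the stroke, from 0 (shut) to 100 (fully open). A call has 1 to 12 rows; each row shifts and turns the commanded pose from where the row before left it, along the tool's axes as they then stand; what a row does not reach is not made up. A row lasts 1/10 s, in which the tool goes at most 50 mm and 8.59 degrees, less where a joint would pass 70% of its speed; a pose out of reach is approached as far as the arm can. A call with a gripper value outside its range is refused whole. The fingers move at their own pace and stop on an object; "force" is the grip in N (left out, the last holds). Time passes only in rows, so rows that do not move let the fingers close. It gives the time, the measured TCP pose, the force and the opening at its end, in the units of the state.
- arm.observe(): the state, without advancing time (a new reading comes with each control period).
- arm.snapshot(name): name is "scene" or "top" or "wrist"; returns (picture, depth): 400x640x3 uint8, red, green, blue; 400x640 float32, m along the optical axis (not along the pixel's ray), 0 where there is no reading.
- arm.camera_params(name): a dict with "camera_matrix" (3x3 intrinsics, pixels), "xyz" and "attitude" of the camera in the world; the wrist camera has in their place "tool_from_camera" (4x4, takes a point from camera to tool coordinates, whose origin is the TCP and whose axes are the tool frame's). Camera axes: x right, y down, z forward; pixel columns grow to the right and rows downward; lengths in m; the calibration is good to about 2 mm. A picture is of the moment at which its call begins: read the wrist's pose just before it. camera_params takes no time and is no camera call.
- arm.finish_job(): hands the job in, once; it reports no verdict.
The state is a dict: "t": time; "joints": joint angles; "qd": joint speeds; "tau": joint torques, N m; "tcp_pos": TCP position; "tcp_rot": TCP orientation; "contact_force": force on the tool from outside, world axes, zero at the start; "ft_torque": the same for the moment, N m; "finger_gap": opening from 0.0 (shut) to 1.0 (fully open).
Only numpy, scipy, OpenCV 4.12 (cv2) and the standard library are available. Lean on these libraries where they do the work, as an engineer would, in place of code of your own. Each camera call takes 0.05 s, during which the arm holds its last target.

## Task

The bench press's ram is held up by the pawl on its ratchet wheel. Lift the pawl clear and throw it right over so that it stays back, then wind the crank backward (its top towards the robot side of the press) to bring the ram down until it bears on the flanged sleeve standing under it with a push of about 30 N: under 15 N is not yet firm, over 60 N crushes the sleeve. Never force the wheel against the engaged pawl, let go with the ram still bearing on the sleeve, and leave everything else where it is.

Things in the scene. Friction and masses are not known exactly. Their poses are not given: they have to be found in the camera images.
- press: Green bench press fixed to the bench. Origin on the bench below the middle of its shaft, z up; x points from the ram (robot side) to the column, y along the shaft: crank on the -y side, ratchet wheel and pawl on the +y side. Column and head fill x and y within 62 and 30 mm, to z 235 mm. Feet 20 mm high lie along x at y +-70 to +-95 mm.
- shaft_axis (a point): Point on the crank shaft's axis, in the middle of the press (press frame 0, 0, 200 mm); the axis runs along the press's y.
- crank_turn (a joint): Turn of crank, shaft and ratchet wheel, rad, 0 at start, growing when wound backward (handle over the top to the press's -x, ram going down), at most 2.1. Engaged, the pawl blocks it after 0.02 to 0.06. It stays where it is left; some 2 N at the handle turns it backward. Once the ram bears, each further N along the handle's path adds 3.3 N at the ram; let go, drag keeps part of the push on.
- crank_grip (a point): Middle of the crank's handle: a freely turning black cylinder, 22 mm in diameter, along the press's y from y -73 to -153 mm (this point at y -115 mm). It runs on a circle of 80 mm about the shaft; at crank_turn 0 it stands 60 mm behind (+x) and 53 mm above it, 0.85 rad from upright. The crank arm is at y -60 to -70 mm.
- crank: Dark steel ratchet wheel, 110 mm across the 12 saw teeth, 12 mm thick (y +36 to +48 mm), in one piece with the shaft and crank. Origin on the shaft axis in the middle of the press.
- pawl_turn (a joint): Turn of the steel pawl about its pivot, rad: 0 engaged in the wheel (arm level, pointing to the press's +x), growing as it is lifted; 0.3 clears the teeth, about 1.6 is upright; let go below that it falls back in by its weight, let go beyond about 1.8 it falls over to its rest at 2.3, where it stays.
- pawl_axis (a point): Point on the pawl's pivot axis (press frame -58, 85, 257 mm), level with pawl_grip along y; the axis runs along the press's y.
- pawl_grip (a point): On the pawl's lifting pin, a level steel pin 10 mm in diameter along the press's y, 60 mm long, at y +48 to +108 mm (this point at y +85 mm), 40 mm from the pivot. It rides on a circle of 40 mm about the pivot as the pawl turns. A lift of 2 to 3 N is enough.
- pawl: Steel pawl: a 12 mm thick arm whose nose, 55 mm from the pivot, hooks down into the wheel; a lifting pin sticks out sideways. Origin on the pivot axis in the middle of the press.
- ram_drop (a joint): Lowering of the square steel ram, m, 0 at the start, 0.051 at most; geared to the shaft, 24 mm per rad. Ram axis at press x -37 mm, y 0; 25 mm square; its top end stands 290 mm over the bench at the start.
- ram: Square steel ram with a round foot 36 mm in diameter. Origin at the centre of its flat underside, 110 mm over the bench at the start.
- sleeve_a: Loose aluminium sleeve with a flange at its foot: body 40 mm in diameter, flange 54 mm, about 70 mm high (the sleeves are sawn off only to within 4 mm). Origin at the centre of its underside. One of the three sleeves stands on the bench under the ram (within 3 mm of its axis); the others are spares to be left alone.
- sleeve_b: The same, about 80 mm high.
- sleeve_c: The same, about 90 mm high.
- wrench: Open spanner, 180 mm, lying in front of the press; leave alone.
- bearing: Bearing ring, 52 mm across and 16 mm high, on the bench below the crank handle; leave alone.
- screwdriver: Black-handled screwdriver, 200 mm long, on the bench beside the press below the pawl; leave alone.
- oil_tin: Round tin, 60 mm across, 110 mm high; leave alone.
- carton: Carton, 100 x 140 x 70 mm; leave alone.
Not all that is in view belongs to the job. Leave any green look-alike of the sleeve_b alone.

How it is judged:
By the outcome, as a careful person would: the job done as asked, in the order asked, and still so for the second after the job is handed in, with the robot touching nothing.
It also fails if it takes over 64 s, if anything falls off the work surface, if the arm or the gripper's body presses on something with over 40 N, if the wrist force passes 120 N, or if a joint passes its speed limit or range.

## Working session

There is one attempt and no reset: what is moved stays moved. The work goes in short steps, Python scripts to look and compute and a tool call to move; the robot and the scene stay as the last step left them, time stands still between calls to the robot, and variables do not carry over. Pictures are saved under pics/ and viewed, and the job is handed in when it is done.

Besides the shell and the picture viewer there is one more tool, called after "Request:" by a JSON object that holds its "api" and its "payload". step_arm: Moves the arm, as the interface text tells. Its arguments: {"type":"object","properties":{"steps":{"type":"array"},"force":{"type":"number"}},"required":["steps"]}

```bash
mkdir -p pics
cat > h.py <<'E'
import numpy as np,cv2,json
from scipy.spatial.transform import Rotation as R
from cell import arm
def q2R(q): return R.from_quat([q[1],q[2],q[3],q[0]]).as_matrix()
def snap(cam,fn):
    s=arm.observe(); p,d=arm.snapshot(cam)
    cv2.imwrite('pics/'+fn+'.png',p[:,:,::-1]); np.savez('pics/'+fn+'.npz',p=p,d=d,pos=s['tcp_pos'],rot=s['tcp_rot'])
    return p,d
def campose(cam,pos=None,rot=None):
    c=arm.camera_params(cam);K=np.array(c['camera_matrix'])
    if cam=='wrist':
        T=np.eye(4);T[:3,:3]=q2R(rot);T[:3,3]=pos
        M=T@np.array(c['tool_from_camera']);return K,M[:3,:3],M[:3,3]
    a=np.array(c['attitude'])
    return K,(q2R(a) if a.size==4 else a.reshape(3,3)),np.array(c['xyz'])
def cloud(cam,fn):
    z=np.load('pics/'+fn+'.npz');K,Rm,t=campose(cam,z['pos'],z['rot'])
    d=z['d'];v,u=np.mgrid[:400,:640]
    c=np.stack([(u-K[0,2])/K[0,0]*d,(v-K[1,2])/K[1,1]*d,d],-1)
    return z['p'],d,c@Rm.T+t
def ray(cam,u,v,fn=None):
    z=np.load('pics/'+fn+'.npz') if fn else None
    K,Rm,t=campose(cam,*( (z['pos'],z['rot']) if fn else (None,None)))
    r=Rm@np.array([(u-K[0,2])/K[0,0],(v-K[1,2])/K[1,1],1]);return t,r
def st():
    s=arm.observe();print({k:np.round(s[k],4).tolist() for k in s})
E
python3 - <<'E'
from h import *
st()
for c in('scene','top','wrist'): 
    print(arm.camera_params(c)); snap(c,c+'0')
E
```

```text
{'t': 0.0, 'joints': [-1.3876, 0.314, 0.045, 1.3036, -0.0, 1.4312], 'qd': [-0.0007, -0.0006, 0.0015, 0.0, 0.001, -0.0022], 'tau': [-0.0014, -48.0626, 29.8535, 0.0192, -0.0002, 0.0], 'tcp_pos': [0.1823, -0.5448, 0.2095], 'tcp_rot': [-0.0006, 0.8116, -0.5843, -0.0007], 'contact_force': [-0.3368, 0.6294, -0.8663], 'ft_torque': [0.0218, -0.0291, 0.0147], 'finger_gap': 0.9978}
{'camera_matrix': array([[487.18913158,   0.        , 328.38199648],
       [  0.        , 487.18913158, 195.33055724],
       [  0.        ,   0.        ,   1.        ]]), 'xyz': array([1.12558256, 0.58135897, 1.0619109 ]), 'attitude': array([-0.14127641,  0.35042616,  0.86472717, -0.33089183])}
{'camera_matrix': array([[474.8861067 ,   0.        , 315.52895705],
       [  0.        , 474.8861067 , 202.80541978],
       [  0.        ,   0.        ,   1.        ]]), 'xyz': array([ 0.39751973, -0.00990306,  1.39369944]), 'attitude': array([-0.0421769 ,  0.70912197, -0.70256161,  0.04212267])}
{'camera_matrix': array([[341.11312029,   0.        , 315.92602068],
       [  0.        , 341.11312029, 201.1060978 ],
       [  0.        ,   0.        ,   1.        ]]), 'tool_from_camera': array([[ 9.99999451e-01,  9.34785441e-04, -4.74348457e-04,
        -8.39747658e-04],
       [-7.54263470e-04,  9.55905527e-01,  2.93673380e-01,
        -7.45755057e-02],
       [ 7.27953912e-04, -2.93672860e-01,  9.55905707e-01,
        -1.63266968e-01],
       [ 0.00000000e+00,  0.00000000e+00,  0.00000000e+00,
         1.00000000e+00]])}
```

View pics/scene0.png

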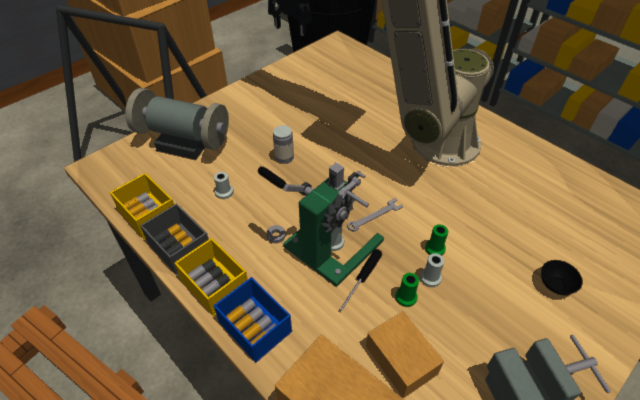

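View pics/top0.png

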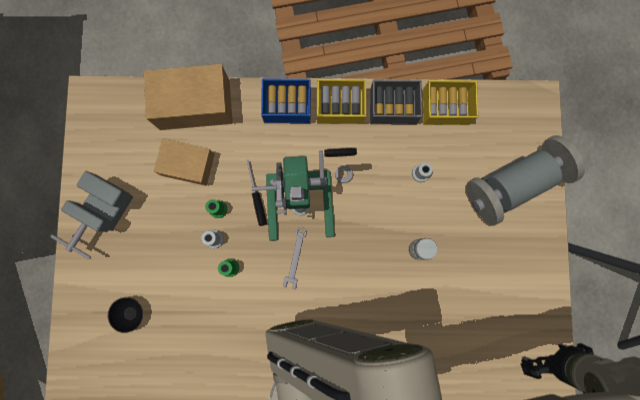

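View pics/wrist0.png

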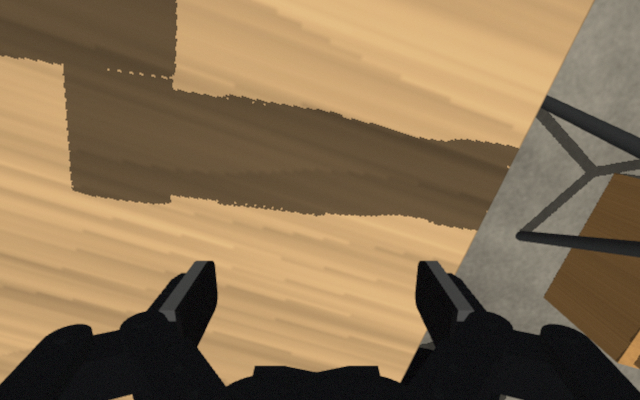

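Run:
```python
from h import *
p,d,P=cloud('top','top0')
c=p[130:260,220:400];cv2.imwrite('pics/t1.png',cv2.resize(c,None,fx=4.4,fy=4.4,interpolation=cv2.INTER_CUBIC)[:,:,::-1])
p2,d2,P2=cloud('scene','scene0')
c=p2[150:300,240:420];cv2.imwrite('pics/s1.png',cv2.resize(c,None,fx=4,fy=4,interpolation=cv2.INTER_CUBIC)[:,:,::-1])
for nm,p,P in(('top',p,P),('scene',p2,P2)):
    hsv=cv2.cvtColor(p,cv2.COLOR_RGB2HSV)
    g=(hsv[...,0]>60)&(hsv[...,0]<90)&(hsv[...,1]>90)
    for lo,hi in((.010,.03),(.22,.25)):
        m=g&(P[...,2]>lo)&(P[...,2]<hi)&(P[...,0]>.3)&(np.abs(P[...,1])<.3)
        q=P[m]; 
        n,l,s,ce=cv2.connectedComponentsWithStats(m.astype(np.uint8))
        for i in range(1,n):
            if s[i,4]>40:
                q=P[l==i];r=cv2.minAreaRect((q[:,:2]*1000).astype(np.float32))
                print(nm,lo,s[i],np.round(np.median(q,0),4),[np.round(x,1) for x in r])
```

```text
top 0.01 [322 171  12  66 427] [ 0.5501 -0.0455  0.02  ] [array([561.6, -43.3]), array([191.1,  24.8]), np.float64(4.3)]
top 0.01 [308 172  11   5  55] [ 0.6475 -0.0008  0.0213] [array([647. ,  -0.9]), array([29.7, 13.9]), np.float64(88.3)]
top 0.01 [267 174   9  11  58] [0.6352 0.1274 0.0195] [array([631.1, 122.2]), array([30.2, 24. ]), np.float64(0.7)]
top 0.01 [268 190   9  50 365] [0.5248 0.1173 0.0201] [array([527.1, 117.9]), array([143.5,  23.5]), np.float64(2.8)]
top 0.01 [210 201  17  17  69] [0.5336 0.2631 0.0158] [array([538.6, 270.8]), array([35. , 46.7]), np.float64(55.6)]
top 0.01 [225 259  14  17  66] [0.3746 0.2227 0.016 ] [array([373.1, 229. ]), array([34.3, 47.2]), np.float64(83.3)]
top 0.22 [284 157  25  50 867] [0.6013 0.04   0.235 ] [array([590.6,  40. ]), array([120.3,  58.2]), np.float64(4.6)]
scene 0.01 [ 284  231   99   54 1207] [0.6194 0.1094 0.0194] [array([559.2,  42.6]), array([195.6, 194.2]), np.float64(4.6)]
scene 0.01 [426 241  19  14 124] [0.3895 0.247  0.0158] [array([383.1, 242.8]), array([35.5, 47.3]), np.float64(21.1)]
scene 0.01 [396 289  21  16 120] [0.5599 0.2853 0.0162] [array([552.6, 283.2]), array([34. , 47.5]), np.float64(25.9)]
scene 0.22 [300 180  39  38 791] [0.6205 0.0468 0.2341] [array([608.2,  44.8]), array([98.5, 60.2]), np.float64(4.3)]
```

View pics/t1.png

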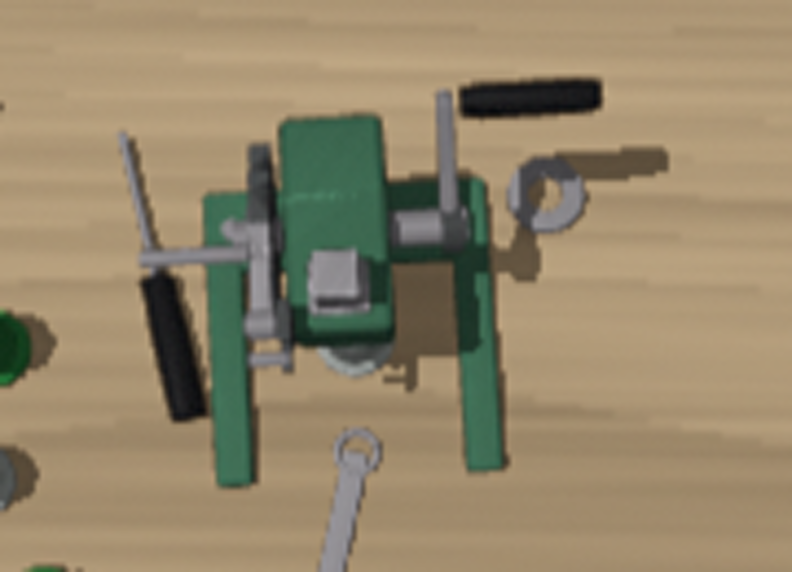

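View pics/s1.png

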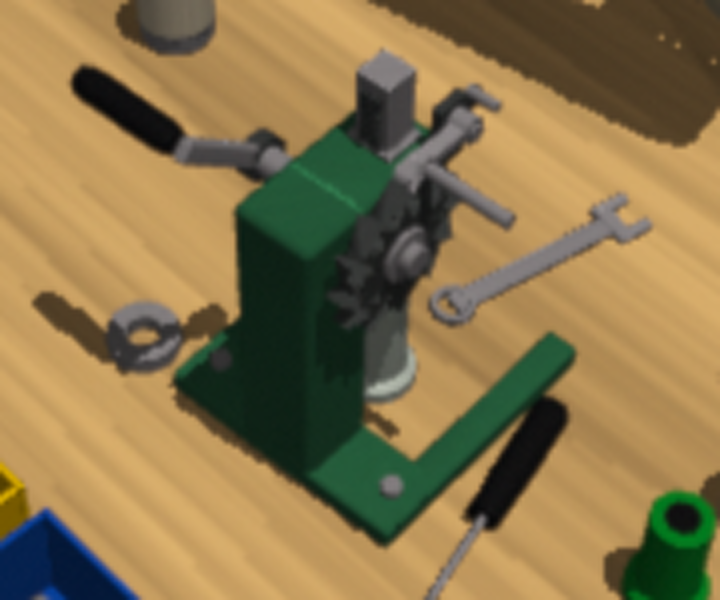

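Run:
```python
from h import *
a=np.radians(4.5);O=np.array([.591,.040,0]);Rz=R.from_euler('z',a).as_matrix()
for n,v in dict(pin=(-18,85,257),pivot=(-58,85,257),crank=(60,-115,253),shaft=(0,0,200)).items(): print(n,np.round(O+Rz@(np.array(v)/1000),4))
for cam in('top','scene'):
    p,d,P=cloud(cam,cam+'0'); Q=(P-O)@Rz*1000
    hsv=cv2.cvtColor(p,cv2.COLOR_RGB2HSV)
    def box(x,y,z): return (Q[...,0]>x[0])&(Q[...,0]<x[1])&(Q[...,1]>y[0])&(Q[...,1]<y[1])&(Q[...,2]>z[0])&(Q[...,2]<z[1])
    for nm,b in dict(pin=((-60,30),(60,130),(220,300)),handle=((20,110),(-165,-85),(200,300)),ram=((-80,10),(-30,30),(275,310))).items():
        m=box(*b); q=Q[m]
        if len(q): print(cam,nm,len(q),'pct5/50/95',np.round(np.percentile(q,[2,50,98],axis=0),1).tolist())
    # head top extents
    g=(hsv[...,0]>60)&(hsv[...,0]<90)&(hsv[...,1]>90)&box((-90,90),(-60,60),(228,242))
    print(cam,'head',np.round(np.percentile(Q[g],[1,50,99],axis=0),1).tolist())
    g=(hsv[...,0]>60)&(hsv[...,0]<90)&(hsv[...,1]>90)&box((-150,90),(-120,120),(15,25))
    print(cam,'feet',np.round(np.percentile(Q[g],[1,50,99],axis=0),1).tolist())
    for u,v in ([(212,239),(423,171)] if cam=='top' else [(223,180),(433,262)]):
        s=P[v-15:v+15,u-12:u+12].reshape(-1,3); s=s[s[:,2]>.05]; t=np.percentile(s[:,2],95); print('sleeve',u,v,round(t,4),np.round(np.median(s[s[:,2]>t-.004],0),3))
    # sleeve under ram
    m=box((-70,0),(-30,30),(30,108)); q=Q[m]; print(cam,'under ram',len(q),np.round(np.percentile(q,[2,50,98],axis=0),1).tolist() if len(q) else '')
```

```text
pin [0.5664 0.1233 0.257 ]
pivot [0.5265 0.1202 0.257 ]
crank [ 0.6598 -0.0699  0.253 ]
shaft [0.591 0.04  0.2  ]
top pin 79 pct5/50/95 [[-19.9, 61.4, 256.2], [-15.9, 84.2, 261.2], [-10.5, 106.2, 265.8]]
top handle 244 pct5/50/95 [[50.9, -151.3, 253.3], [59.0, -117.6, 261.5], [71.0, -85.8, 266.8]]
top ram 123 pct5/50/95 [[-47.6, -11.9, 279.4], [-36.0, -0.4, 290.1], [-21.4, 11.8, 293.7]]
top head [[-59.4, -28.1, 229.3], [10.9, -1.0, 235.0], [58.5, 28.0, 239.5]]
top feet [[-128.9, -92.4, 15.4], [-40.7, -45.3, 20.1], [59.0, 92.5, 24.6]]
sleeve 212 239 0.0883 [0.457 0.285 0.086]
sleeve 423 171 0.0719 [ 0.656 -0.321  0.069]
top under ram 29 [[-56.2, -15.2, 33.4], [-54.8, -2.1, 66.5], [-50.0, 11.5, 94.0]]
scene pin 94 pct5/50/95 [[-19.0, 61.9, 254.5], [-12.8, 86.4, 260.0], [-9.5, 110.1, 264.0]]
scene handle 220 pct5/50/95 [[53.1, -149.9, 248.6], [66.9, -115.2, 260.5], [72.8, -86.1, 264.9]]
scene ram 151 pct5/50/95 [[-46.5, -10.5, 276.5], [-29.8, 4.8, 288.2], [-20.2, 15.2, 291.6]]
scene head [[-23.7, -25.6, 228.8], [26.4, 3.3, 234.3], [64.5, 31.0, 238.1]]
scene feet [[-123.3, -89.1, 15.3], [26.9, 72.6, 19.5], [65.6, 96.8, 23.9]]
sleeve 223 180 0.0701 [ 0.658 -0.315  0.068]
sleeve 433 262 0.0857 [0.457 0.289 0.084]
scene under ram 132 [[-43.2, 4.8, 31.4], [-26.6, 16.6, 57.5], [-17.8, 20.5, 86.0]]
```

```bash
cat >> h.py <<'E'
def yaw(s): 
    x=q2R(s['tcp_rot'])[:,0]; return np.degrees(np.arctan2(x[1],x[0]))
def plan(tgt,yw,n,start=None):
    s=arm.observe(); p=np.array(s['tcp_pos']) if start is None else np.array(start[:3]); y0=yaw(s) if start is None else start[3]
    dy=(yw-y0+180)%360-180; y=y0; out=[]
    for i in range(n):
        a=np.radians(y); d=(np.array(tgt)-p)/n
        out.append([round(d[0]*np.cos(a)+d[1]*np.sin(a),4), round(d[0]*np.sin(a)-d[1]*np.cos(a),4), round(-d[2],4), round(-dy/n,2)])
        y+=dy/n
    for r in out: print(r)
E
python3 - <<'E'
from h import *
s=arm.observe();print(yaw(s))
plan([.567,.125,.36],4.5,18,[.1823,-.5448,.36,yaw(s)])
E
```

```text
-71.51058056081573
[np.float64(-0.0285), np.float64(-0.0321), np.float64(-0.0), np.float64(-4.22)]
[np.float64(-0.0261), np.float64(-0.0341), np.float64(-0.0), np.float64(-4.22)]
[np.float64(-0.0235), np.float64(-0.0359), np.float64(-0.0), np.float64(-4.22)]
[np.float64(-0.0208), np.float64(-0.0375), np.float64(-0.0), np.float64(-4.22)]
[np.float64(-0.018), np.float64(-0.039), np.float64(-0.0), np.float64(-4.22)]
[np.float64(-0.015), np.float64(-0.0402), np.float64(-0.0), np.float64(-4.22)]
[np.float64(-0.012), np.float64(-0.0412), np.float64(-0.0), np.float64(-4.22)]
[np.float64(-0.009), np.float64(-0.042), np.float64(-0.0), np.float64(-4.22)]
[np.float64(-0.0059), np.float64(-0.0425), np.float64(-0.0), np.float64(-4.22)]
[np.float64(-0.0027), np.float64(-0.0428), np.float64(-0.0), np.float64(-4.22)]
[np.float64(0.0004), np.float64(-0.0429), np.float64(-0.0), np.float64(-4.22)]
[np.float64(0.0036), np.float64(-0.0428), np.float64(-0.0), np.float64(-4.22)]
[np.float64(0.0067), np.float64(-0.0424), np.float64(-0.0), np.float64(-4.22)]
[np.float64(0.0098), np.float64(-0.0418), np.float64(-0.0), np.float64(-4.22)]
[np.float64(0.0129), np.float64(-0.0409), np.float64(-0.0), np.float64(-4.22)]
[np.float64(0.0159), np.float64(-0.0399), np.float64(-0.0), np.float64(-4.22)]
[np.float64(0.0188), np.float64(-0.0386), np.float64(-0.0), np.float64(-4.22)]
[np.float64(0.0216), np.float64(-0.0371), np.float64(-0.0), np.float64(-4.22)]
```

Request:
{"api": "step_arm", "payload": {"steps": [[0, 0, -0.05, 0, 50], [0, 0, -0.05, 0, 50], [0, 0, -0.05, 0, 50], [-0.028, -0.032, 0, -4.2, 50], [-0.026, -0.034, 0, -4.2, 50], [-0.024, -0.036, 0, -4.2, 50], [-0.021, -0.038, 0, -4.2, 50], [-0.018, -0.039, 0, -4.2, 50], [-0.015, -0.04, 0, -4.2, 50], [-0.012, -0.041, 0, -4.2, 50], [-0.009, -0.042, 0, -4.2, 50], [-0.006, -0.042, 0, -4.2, 50]]}}

```text
t: 1.35
tcp_pos: [0.3752, -0.2093, 0.3603]
tcp_rot: [0.0, 0.957, -0.289, 0.0]
contact_force: [1.2, -0.2, -0.7]
finger_gap: 0.502
```

Request:
{"api": "step_arm", "payload": {"steps": [[-0.003, -0.043, 0, -4.2, 50], [0, -0.043, 0, -4.2, 50], [0.004, -0.043, 0, -4.2, 50], [0.007, -0.042, 0, -4.2, 50], [0.01, -0.042, 0, -4.2, 50], [0.013, -0.041, 0, -4.2, 50], [0.016, -0.04, 0, -4.2, 50], [0.019, -0.038, 0, -4.2, 50], [0.021, -0.037, 0, -4.2, 50], [0, 0, 0, 0, 50]]}}

```text
t: 2.35
tcp_pos: [0.5706, 0.1268, 0.358]
tcp_rot: [-0.0, 0.999, 0.039, -0.001]
contact_force: [0.8, -0.1, 0.5]
finger_gap: 0.5
```

Run:
```python
from h import *
st();print(yaw(arm.observe()))
snap('wrist','w1')
```

```text
{'t': 2.35, 'joints': [0.0808, 0.3525, 0.4613, 1.6819, 0.0011, 1.5738], 'qd': [-0.0573, -0.0499, -0.0538, 0.0159, -0.0374, 0.0058], 'tau': [1.3965, -50.4654, 30.4023, 0.0201, 0.2694, -0.0514], 'tcp_pos': [0.5706, 0.1268, 0.358], 'tcp_rot': [-0.0005, 0.9992, 0.0389, -0.0012], 'contact_force': [0.7864, -0.055, 0.4937], 'ft_torque': [-0.0306, -0.0514, 0.0601], 'finger_gap': 0.4997}
4.454888479569488
```

View pics/w1.png

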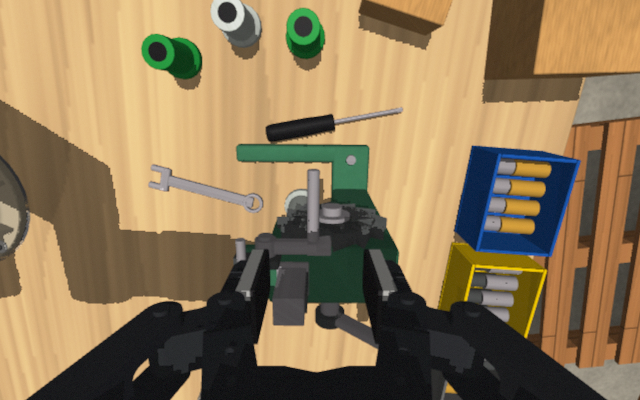

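The picture shows the pin at (314, 170–240), between the fingers' u-range, with the pawl arm below it and the ram top at (290, 290). Next I'll measure it with the wrist camera.

Run:
```python
from h import *
a=np.radians(4.5);O=np.array([.591,.040,0]);Rz=R.from_euler('z',a).as_matrix()
p,d,P=cloud('wrist','w1'); Q=(P-O)@Rz*1000
m=(Q[...,1]>52)&(Q[...,1]<115)&(Q[...,2]>235)&(Q[...,2]<280)&(np.abs(Q[...,0]+18)<25)
q=Q[m];print(len(q))
for lo in range(52,112,8):
    k=q[(q[:,1]>lo)&(q[:,1]<lo+8)]
    if len(k): print(lo,len(k),np.round([k[:,0].min(),np.median(k[:,0]),k[:,0].max(),np.percentile(k[:,2],95)],1))
m=(np.abs(Q[...,2]-290)<4)&(np.abs(Q[...,1])<25)&(np.abs(Q[...,0]+37)<30);q=Q[m];print('ram',np.round(np.percentile(q,[3,50,97],axis=0),1))
# pixel ray of pin edges at v=200, z=.257
for u in (307,314,320):
    t,r=ray('wrist',u,195,'w1'); X=t+r*(.257-t[2])/r[2]; print(u,np.round((X-O)@Rz*1000,1),X)
hsv=cv2.cvtColor(p,cv2.COLOR_RGB2HSV)
print(p[195,300:330].tolist())
```

```text
825
52 104 [-21.7 -17.1 -12.6 262.4]
60 110 [-21.7 -17.1 -12.6 262.2]
68 114 [-21.6 -17.1 -12.6 262.3]
76 111 [-21.5 -16.6 -12.6 262.6]
84 115 [-21.5 -16.6 -12.6 262.3]
92 118 [-21.4 -17.4 -12.7 262.4]
100 120 [-21.4 -17.  -12.7 262.4]
108 33 [-21.4 -17.3 -12.7 261.4]
ram [[-48.3 -10.  287.1]
 [-36.5   2.8 289.7]
 [-24.6  13.6 290.8]]
307 [-21.5  88.1 257. ] [0.56265054 0.12611129 0.257     ]
314 [-15.9  88.1 257. ] [0.56827277 0.12655884 0.257     ]
320 [-11.   88.1 257. ] [0.57309121 0.1269424  0.257     ]
[[153, 156, 147], [155, 157, 149], [156, 161, 153], [161, 164, 157], [164, 168, 159], [178, 182, 172], [171, 173, 164], [133, 133, 131], [123, 119, 121], [142, 135, 138], [153, 147, 148], [161, 154, 156], [164, 157, 160], [161, 154, 156], [159, 154, 154], [154, 147, 149], [146, 140, 141], [131, 126, 127], [113, 108, 110], [98, 88, 78], [106, 89, 64], [109, 90, 64], [109, 89, 64], [184, 149, 104], [220, 179, 125], [221, 181, 127], [223, 183, 128], [223, 183, 129], [223, 183, 129], [225, 187, 133]]
```

Request:
{"api": "step_arm", "payload": {"steps": [[0, 0, 0.04, 0, 50], [0, 0, 0.04, 0, 50], [0, 0, 0.02, 0, 50], [0, 0, 0, 0, 50], [0, 0, 0, 0, 50]]}}

```text
t: 2.9
tcp_pos: [0.5687, 0.1219, 0.2612]
tcp_rot: [0.0, 0.999, 0.035, 0.0]
contact_force: [-0.6, 0.0, 0.4]
finger_gap: 0.494
```

Request:
{"api": "step_arm", "payload": {"steps": [[-0.002, -0.004, 0.012, -0.5, 40], [0, 0, 0.011, 0, 30], [0, 0, 0, 0, 25], [0, 0, 0, 0, 20]]}}

```text
t: 3.3
tcp_pos: [0.5671, 0.1264, 0.2381]
tcp_rot: [0.0, 0.999, 0.04, 0.0]
contact_force: [0.9, -0.3, 0.4]
finger_gap: 0.205
```

Run:
```python
from h import *
st();snap('wrist','w2')
```

```text
{'t': 3.3, 'joints': [0.0812, 0.3191, 0.1216, 1.3725, -0.0002, 1.5722], 'qd': [0.0003, -0.0003, 0.0098, -0.0012, 0.0001, -0.0016], 'tau': [0.0074, -48.1662, 29.6842, -0.0429, -0.0009, 0.0003], 'tcp_pos': [0.5671, 0.1264, 0.2381], 'tcp_rot': [0.0001, 0.9992, 0.0399, 0.0004], 'contact_force': [0.8794, -0.2929, 0.448], 'ft_torque': [0.0229, -0.0537, -0.0014], 'finger_gap': 0.205}
```

View pics/w2.png

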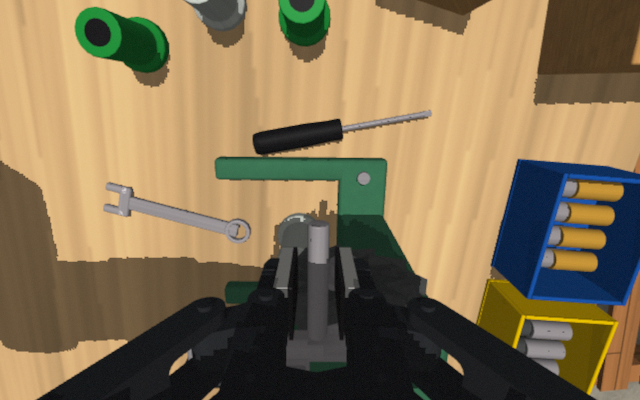

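The pin is centred between the pads at (318, 230–340), and the fingertips are beyond it. I'll close on it.

Request:
{"api": "step_arm", "payload": {"steps": [[0, 0, 0, 0, 5], [0, 0, 0, 0, 5], [0, 0, 0, 0, 5], [0, 0, 0, 0, 5]], "force": 25}}

```text
t: 3.75
tcp_pos: [0.5678, 0.1265, 0.2382]
tcp_rot: [0.0, 0.999, 0.04, 0.001]
contact_force: [2.0, 0.2, 2.4]
finger_gap: 0.08
```

Request:
{"api": "step_arm", "payload": {"steps": [[0, 0, -0.004, 0, 5], [-0.001, 0, -0.004, 0, 5], [-0.001, 0, -0.004, 0, 5], [-0.001, 0, -0.0035, 0, 5], [-0.002, 0, -0.0035, 0, 5], [0, 0, 0, 0, 5]]}}

```text
t: 4.35
tcp_pos: [0.5615, 0.1263, 0.257]
tcp_rot: [0.0, 0.999, 0.04, 0.0]
contact_force: [0.4, -0.1, 0.2]
finger_gap: 0.051
```

Run:
```python
from h import *
st();snap('wrist','w3');snap('scene','s3')
p=cv2.imread('pics/s3.png')[150:300,240:420];cv2.imwrite('pics/s3z.png',cv2.resize(p,None,fx=4,fy=4,interpolation=cv2.INTER_CUBIC))
```

```text
{'t': 4.35, 'joints': [0.0817, 0.307, 0.1505, 1.414, -0.0001, 1.5722], 'qd': [-0.0008, 0.0059, -0.0052, -0.0143, -0.0003, -0.0002], 'tau': [-0.0115, -47.7868, 30.0095, 0.1362, -0.0019, 0.0], 'tcp_pos': [0.5615, 0.1263, 0.257], 'tcp_rot': [0.0, 0.9992, 0.0402, 0.0001], 'contact_force': [0.3986, -0.086, 0.2131], 'ft_torque': [0.0153, -0.0822, -0.0187], 'finger_gap': 0.0508}
```

View pics/s3z.png

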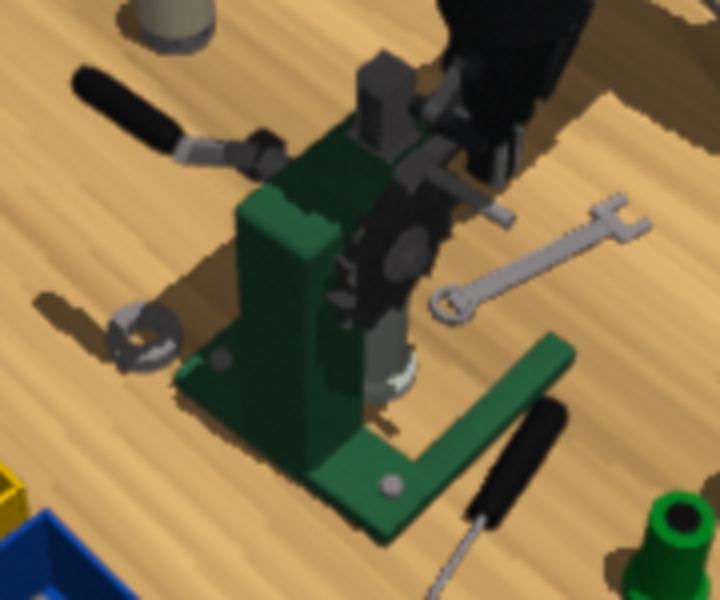

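View pics/w3.png

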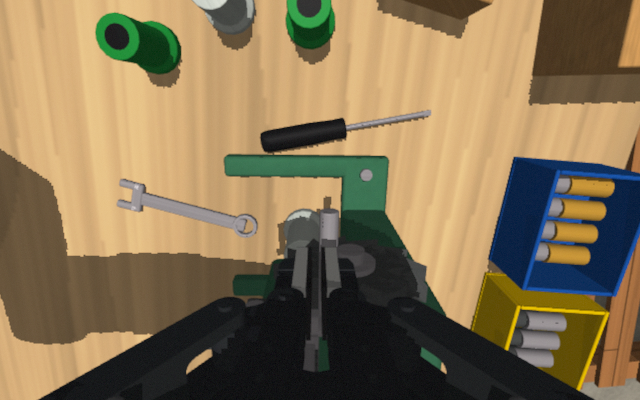

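Request:
{"api": "step_arm", "payload": {"steps": [[0, 0, -0.02, 0, 5], [0.0055, 0, 0, 0, 25], [0, 0, 0, 0, 25], [0, 0, 0.02, 0, 25], [0, 0, 0.02, 0, 25], [0, 0, 0, 0, 25]], "force": 60}}

```text
t: 5.05
tcp_pos: [0.5653, 0.1264, 0.2325]
tcp_rot: [0.0, 0.999, 0.04, -0.003]
contact_force: [-0.2, 0.0, 0.1]
finger_gap: 0.248
```

Run:
```python
from h import *
st();snap('wrist','w4')
```

```text
{'t': 5.05, 'joints': [0.0815, 0.3231, 0.1137, 1.3679, -0.0001, 1.5722], 'qd': [0.0001, -0.016, 0.0658, 0.055, -0.0009, 0.0004], 'tau': [0.0523, -49.908, 30.4645, -0.6146, 0.0028, -0.0], 'tcp_pos': [0.5653, 0.1264, 0.2325], 'tcp_rot': [0.0002, 0.9992, 0.0401, -0.0032], 'contact_force': [-0.2256, 0.011, 0.0764], 'ft_torque': [-0.0109, -0.0594, -0.0012], 'finger_gap': 0.2484}
```

View pics/w4.png

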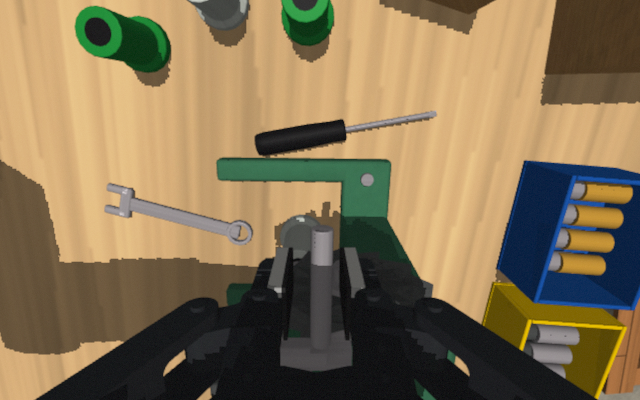

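The pin is back engaged, between the pads at (322, 230–345). I'll close fully this time, with more force.

Request:
{"api": "step_arm", "payload": {"steps": [[0.001, 0, 0, 0, 15], [0, 0, 0, 0, 0], [0, 0, 0, 0, 0], [0, 0, 0, 0, 0]], "force": 60}}

```text
t: 5.5
tcp_pos: [0.5681, 0.1267, 0.2372]
tcp_rot: [0.0, 0.999, 0.04, 0.0]
contact_force: [-4.3, -1.8, 3.1]
finger_gap: 0.061
```

Run:
```python
from h import *
st();snap('wrist','w5')
p=cv2.imread('pics/w5.png')[190:390,210:430];cv2.imwrite('pics/w5z.png',cv2.resize(p,None,fx=3,fy=3,interpolation=cv2.INTER_CUBIC))
```

```text
{'t': 5.5, 'joints': [0.0816, 0.3217, 0.123, 1.3718, -0.0002, 1.5722], 'qd': [0.0008, -0.0006, -0.0017, -0.0038, 0.0003, 0.0003], 'tau': [-0.1913, -46.6227, 30.6322, -1.8362, 0.0548, -0.0405], 'tcp_pos': [0.5681, 0.1267, 0.2372], 'tcp_rot': [0.0001, 0.9992, 0.0401, 0.0001], 'contact_force': [-4.3426, -1.824, 3.1397], 'ft_torque': [-0.0904, 0.8864, -0.0428], 'finger_gap': 0.0606}
```

View pics/w5z.png

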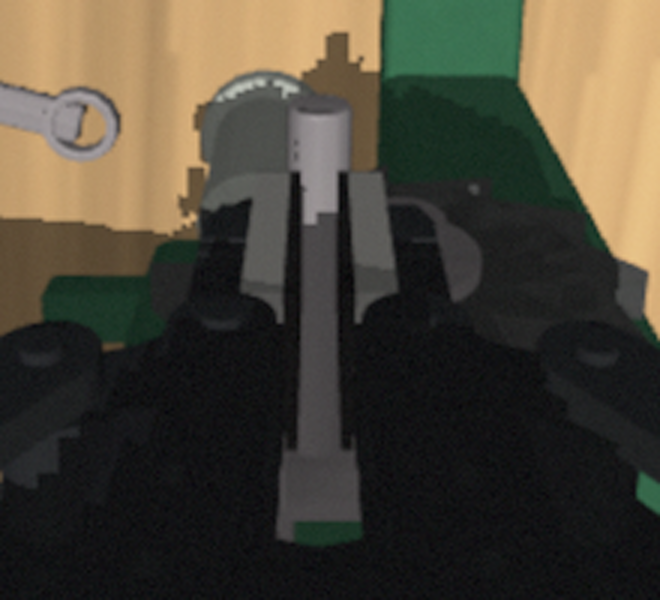

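The pads now hold the pin. I'll lift in small steps and watch the force.

Request:
{"api": "step_arm", "payload": {"steps": [[-0.0005, 0, -0.002, 0, 0], [0, 0, -0.002, 0, 0], [0, 0, -0.002, 0, 0], [0, 0, 0, 0, 0]]}}

```text
t: 5.95
tcp_pos: [0.5687, 0.1267, 0.2429]
tcp_rot: [0.0, 0.999, 0.04, 0.001]
contact_force: [-1.3, 0.0, -0.3]
finger_gap: 0.002
```

Run:
```python
from h import *
st();snap('wrist','w6')
p=cv2.imread('pics/w6.png')[190:390,210:430];cv2.imwrite('pics/w6z.png',cv2.resize(p,None,fx=3,fy=3,interpolation=cv2.INTER_CUBIC))
snap('scene','s6')
p=cv2.imread('pics/s6.png')[150:250,300:420];cv2.imwrite('pics/s6z.png',cv2.resize(p,None,fx=5,fy=5,interpolation=cv2.INTER_CUBIC))
```

```text
{'t': 5.95, 'joints': [0.0816, 0.3208, 0.1358, 1.3838, -0.0001, 1.5722], 'qd': [-0.0009, -0.0034, 0.0028, -0.0032, -0.0003, 0.0003], 'tau': [0.0106, -48.1631, 29.6849, 0.105, 0.006, 0.0016], 'tcp_pos': [0.5687, 0.1267, 0.2429], 'tcp_rot': [0.0, 0.9992, 0.0401, 0.0009], 'contact_force': [-1.2573, 0.049, -0.2669], 'ft_torque': [0.0261, -0.007, -0.0582], 'finger_gap': 0.0017}
```

View pics/w6z.png

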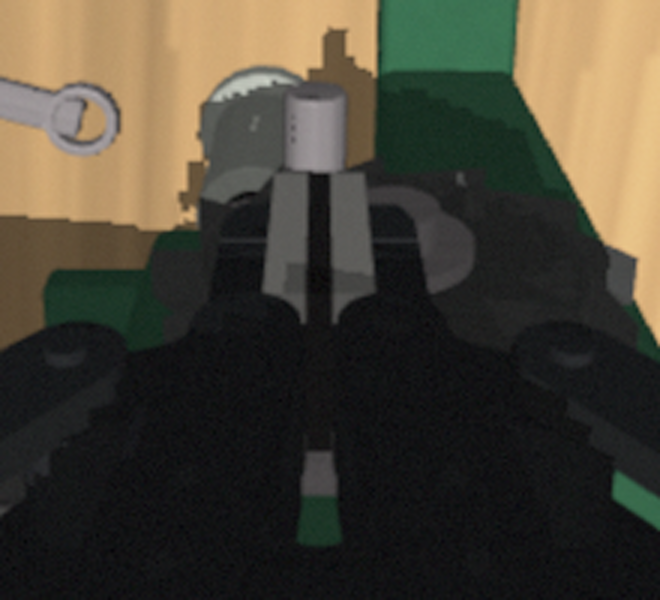

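View pics/s6z.png

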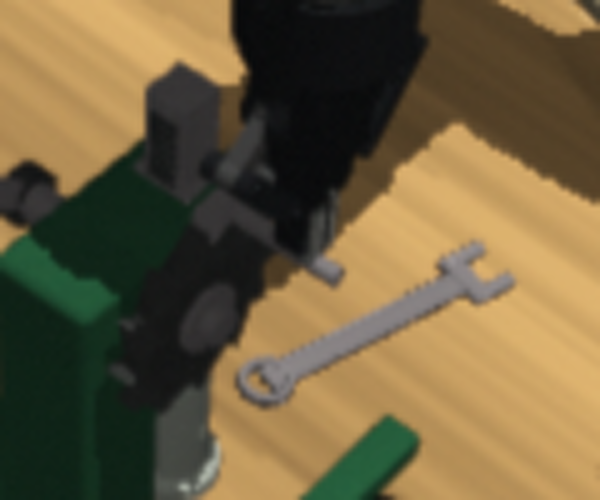

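Run:
```python
from h import *
a=np.radians(4.5);O=np.array([.592,.041,0]);Rz=R.from_euler('z',a).as_matrix()
p,d,P=cloud('scene','s6');Q=(P-O)@Rz*1000
for v in range(182,210,2):
    print(v,' '.join('%d,%d,%d'%tuple(Q[v,u]) for u in range(352,372,2)))
p,d,P=cloud('wrist','w6');Q=(P-O)@Rz*1000
print()
for v in range(215,300,6):
    print(v,' '.join('%d,%d,%d'%tuple(Q[v,u]) for u in (300,305,310,316,322,327,332)))
```

```text
182 24,92,351 1,80,324 0,84,326 0,90,331 -1,93,331 -3,97,333 0,104,340 -8,103,333 -21,100,321 -28,100,316
184 28,95,351 26,98,351 -5,80,314 -8,84,314 0,94,327 574,496,1061 0,105,335 -8,104,328 -22,100,314 -28,100,310
186 35,100,354 28,100,349 3,87,319 -1,89,316 -4,92,316 0,100,325 0,104,328 -16,99,312 -22,100,308 -268,-55,2
188 35,101,348 27,100,342 20,100,336 4,93,318 0,95,316 0,100,319 -8,100,313 -20,96,301 -256,-54,4 -263,-51,1
190 34,101,342 27,100,336 20,100,330 12,100,324 -1,95,308 -4,98,308 -6,101,309 -17,99,298 -253,-51,0 -257,-47,0
192 33,100,335 24,99,327 19,100,324 10,99,315 3,99,309 -9,95,295 -11,99,297 -19,98,290 -248,-47,-1 -249,-41,2
194 -15,64,262 -44,49,227 18,99,316 10,99,309 -2,95,296 -9,95,289 -11,99,291 -21,97,282 -241,-42,0 -249,-40,-5
196 -13,66,259 -13,71,262 -2,85,281 -3,89,284 -1,96,291 -10,95,282 -14,98,282 -19,99,278 -234,-36,0 -241,-34,-3
198 -11,68,255 -12,73,258 -2,86,276 -2,90,279 -5,94,280 -8,97,279 -11,100,279 -20,99,270 -227,-31,1 -233,-28,0
200 -38,49,212 -49,47,201 -11,79,256 -2,91,273 -2,96,277 -8,97,273 -15,98,268 -217,-30,1 -225,-29,-4 -229,-24
[... 955 characters left out ...]
8,270 -16,99,271 -14,98,270 -12,98,271 -4,47,163
257 -23,99,277 -21,99,277 -19,99,277 -16,99,277 -14,99,277 -12,99,277 -6,59,197
263 -23,98,282 -21,98,282 -19,99,282 -16,98,282 -14,99,282 -12,99,282 -10,94,274
269 -23,98,286 -21,98,287 -19,99,287 -16,99,287 -14,98,286 -12,98,286 -10,98,287
275 -23,98,291 -21,99,292 -19,99,293 -17,99,293 -14,99,292 -12,98,291 -10,98,291
281 -22,99,296 -20,98,296 -19,99,296 -17,98,296 -14,99,297 -13,98,296 -11,98,296
287 -22,99,300 -20,98,300 -19,99,300 -17,99,300 -14,99,301 -13,99,300 -11,98,300
293 -22,99,305 -20,100,306 -19,97,301 -17,96,300 -14,97,301 -13,99,305 -11,101,307
299 -22,99,309 -20,100,309 -19,94,301 -16,93,300 -15,99,309 -13,100,309 -11,100,310
```

Request:
{"api": "step_arm", "payload": {"steps": [[0, 0, -0.015, 0, 10], [0, 0, 0, 0, 30], [0, 0, 0, 0, 30], [0, 0, 0.02, 0, 30], [0, 0, 0.02, 0, 30], [0, 0, 0, 0, 30], [0, 0, 0, 0, 30]], "force": 40}}

```text
t: 6.75
tcp_pos: [0.5674, 0.1266, 0.2171]
tcp_rot: [0.0, 0.999, 0.04, -0.001]
contact_force: [-0.2, 0.3, -0.1]
finger_gap: 0.3
```

Run:
```python
from h import *
st();snap('wrist','w7')
p=cv2.imread('pics/w7.png')[190:390,210:430];cv2.imwrite('pics/w7z.png',cv2.resize(p,None,fx=3,fy=3,interpolation=cv2.INTER_CUBIC))
snap('scene','s7')
p=cv2.imread('pics/s7.png')[150:250,300:420];cv2.imwrite('pics/s7z.png',cv2.resize(p,None,fx=5,fy=5,interpolation=cv2.INTER_CUBIC))
```

```text
{'t': 6.75, 'joints': [0.0816, 0.3253, 0.0791, 1.3259, -0.0001, 1.5722], 'qd': [0.0, -0.0111, 0.0339, 0.0057, -0.0006, 0.0005], 'tau': [-0.016, -47.6773, 28.9793, -0.0681, -0.001, -0.0001], 'tcp_pos': [0.5674, 0.1266, 0.2171], 'tcp_rot': [0.0001, 0.9992, 0.0401, -0.0006], 'contact_force': [-0.2251, 0.2693, -0.091], 'ft_torque': [-0.0664, 0.0081, -0.0223], 'finger_gap': 0.3005}
```

View pics/w7z.png

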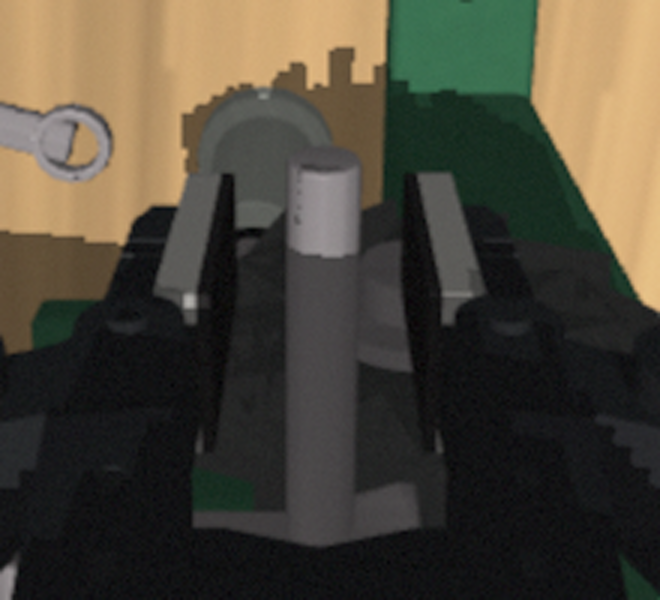

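View pics/s7z.png

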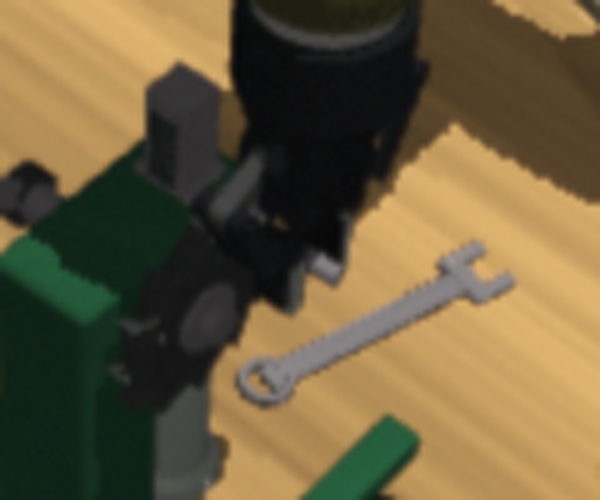

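The pads now straddle the pin properly: the pin end shows at (325, 255 px in the zoom) with the pads on both sides. I'll close.

Request:
{"api": "step_arm", "payload": {"steps": [[0, 0, 0, 0, 15], [0, 0, 0, 0, 0], [0, 0, 0, 0, 0], [0, 0, 0, 0, 0]], "force": 40}}

```text
t: 7.25
tcp_pos: [0.568, 0.1267, 0.2184]
tcp_rot: [0.0, 0.999, 0.04, 0.001]
contact_force: [-1.9, -0.0, 6.3]
finger_gap: 0.097
```

Request:
{"api": "step_arm", "payload": {"steps": [[0, 0, -0.003, 0, 0], [0, 0, -0.003, 0, 0], [0, 0, -0.003, 0, 0], [0, 0, 0, 0, 0]]}}

```text
t: 7.65
tcp_pos: [0.5674, 0.1267, 0.2257]
tcp_rot: [0.0, 0.999, 0.04, -0.001]
contact_force: [-0.0, 0.5, -7.5]
finger_gap: 0.1
```

Request:
{"api": "step_arm", "payload": {"steps": [[-0.001, 0, -0.004, 0, 0], [-0.0015, 0, -0.0037, 0, 0], [-0.002, 0, -0.0035, 0, 0], [-0.002, 0, -0.0033, 0, 0], [-0.0025, 0, -0.003, 0, 0], [-0.003, 0, -0.003, 0, 0], [0, 0, 0, 0, 0]]}}

```text
t: 8.35
tcp_pos: [0.5573, 0.126, 0.249]
tcp_rot: [-0.0, 0.999, 0.04, 0.003]
contact_force: [5.5, 1.7, 1.5]
finger_gap: 0.1
```

Run:
```python
from h import *
st();snap('scene','s8')
p=cv2.imread('pics/s8.png')[150:250,300:420];cv2.imwrite('pics/s8z.png',cv2.resize(p,None,fx=5,fy=5,interpolation=cv2.INTER_CUBIC))
```

```text
{'t': 8.35, 'joints': [0.0818, 0.2945, 0.1142, 1.3852, 0.0002, 1.5722], 'qd': [0.0013, 0.0057, -0.0009, -0.0054, 0.0009, 0.0015], 'tau': [-0.3605, -46.8655, 27.3693, 2.2241, -0.4704, -0.0625], 'tcp_pos': [0.5573, 0.126, 0.249], 'tcp_rot': [-0.0002, 0.9992, 0.0402, 0.0026], 'contact_force': [5.5382, 1.7434, 1.5035], 'ft_torque': [0.4194, -1.0749, -0.0957], 'finger_gap': 0.1005}
```

View pics/s8z.png

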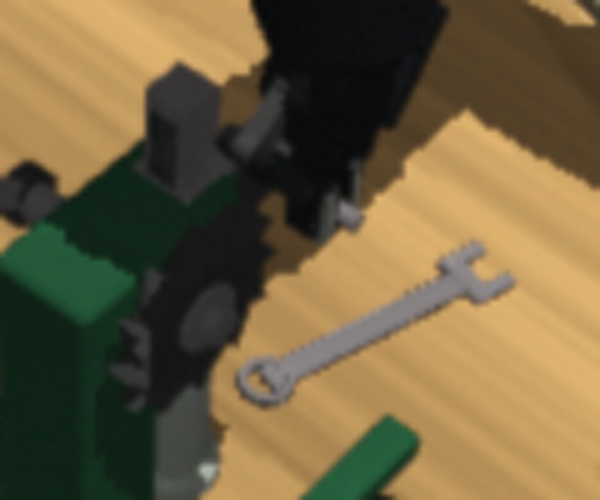

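Request:
{"api": "step_arm", "payload": {"steps": [[-0.0025, 0, -0.0025, 0, 0], [-0.0035, 0, -0.002, 0, 0], [-0.0035, 0, -0.002, 0, 0], [-0.0035, 0, -0.0015, 0, 0], [-0.004, 0, -0.001, 0, 0], [-0.004, 0, -0.0005, 0, 0], [-0.004, 0, 0, 0, 0], [0, 0, 0, 0, 0]]}}

```text
t: 9.2
tcp_pos: [0.5361, 0.1245, 0.2625]
tcp_rot: [-0.001, 0.999, 0.04, 0.008]
contact_force: [7.7, 2.0, 16.4]
finger_gap: 0.098
```

Run:
```python
from h import *
st();snap('scene','s9');snap('wrist','w9')
p=cv2.imread('pics/s9.png')[130:250,300:440];cv2.imwrite('pics/s9z.png',cv2.resize(p,None,fx=5,fy=5,interpolation=cv2.INTER_CUBIC))
```

```text
{'t': 9.2, 'joints': [0.0819, 0.2412, 0.0757, 1.3887, 0.0007, 1.5723], 'qd': [-0.0009, 0.005, 0.0042, 0.0025, 0.0016, 0.0017], 'tau': [-0.5796, -36.5115, 19.9519, 3.6772, -0.735, -0.0958], 'tcp_pos': [0.5361, 0.1245, 0.2625], 'tcp_rot': [-0.0007, 0.9992, 0.0402, 0.0082], 'contact_force': [7.6595, 1.9814, 16.407], 'ft_torque': [0.6675, -1.8498, -0.0973], 'finger_gap': 0.0981}
```

View pics/s9z.png

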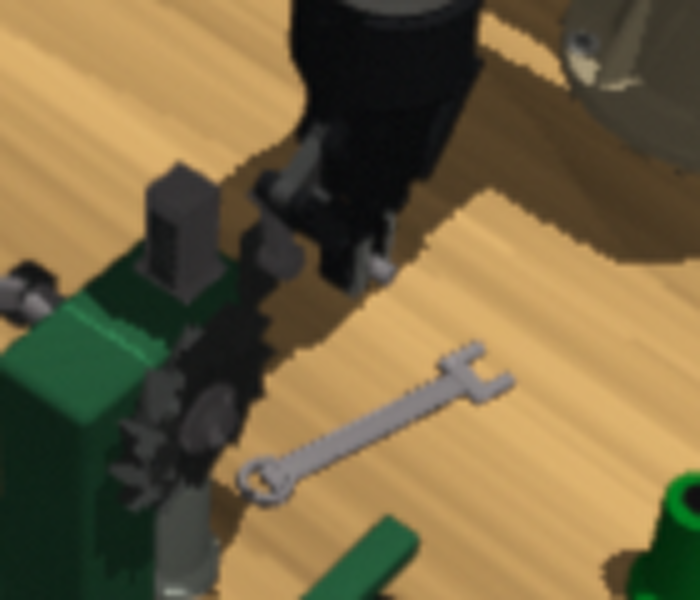

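View pics/w9.png

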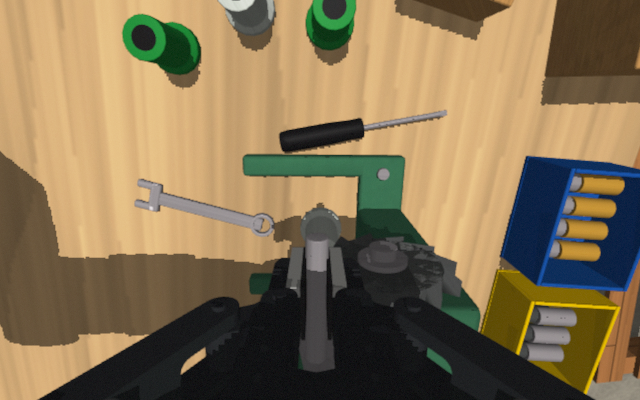

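Request:
{"api": "step_arm", "payload": {"steps": [[-0.001, 0, -0.003, 0, 0], [-0.004, 0, -0.001, 0, 0], [-0.004, 0, 0, 0, 0], [-0.004, 0, 0, 0, 0], [-0.004, 0, 0.0005, 0, 0], [-0.004, 0, 0.001, 0, 0], [0, 0, 0, 0, 0]], "force": 25}}

```text
t: 10.0
tcp_pos: [0.5107, 0.1224, 0.2611]
tcp_rot: [-0.0, 0.999, 0.04, 0.002]
contact_force: [1.8, 1.4, 6.0]
finger_gap: 0.095
```

Request:
{"api": "step_arm", "payload": {"steps": [[-0.0035, 0, 0.0015, 0, 0], [-0.0035, 0, 0.002, 0, 0], [0, 0, 0, 0, 0]]}}

```text
t: 10.3
tcp_pos: [0.5032, 0.1217, 0.2561]
tcp_rot: [-0.0, 0.999, 0.04, 0.001]
contact_force: [2.3, 3.6, 4.0]
finger_gap: 0.097
```

Run:
```python
from h import *
st();snap('scene','s10')
p=cv2.imread('pics/s10.png')[130:250,300:440];cv2.imwrite('pics/s10z.png',cv2.resize(p,None,fx=5,fy=5,interpolation=cv2.INTER_CUBIC))
```

```text
{'t': 10.3, 'joints': [0.082, 0.1905, -0.004, 1.3746, 0.0004, 1.5724], 'qd': [-0.0019, 0.0076, 0.0068, 0.0099, 0.0022, -0.0004], 'tau': [-1.0131, -40.1922, 27.3069, 1.5095, -0.7623, -0.0635], 'tcp_pos': [0.5032, 0.1217, 0.2561], 'tcp_rot': [-0.0002, 0.9992, 0.0402, 0.0008], 'contact_force': [2.3339, 3.5692, 4.0114], 'ft_torque': [0.5546, -0.7979, -0.0829], 'finger_gap': 0.0969}
```

View pics/s10z.png

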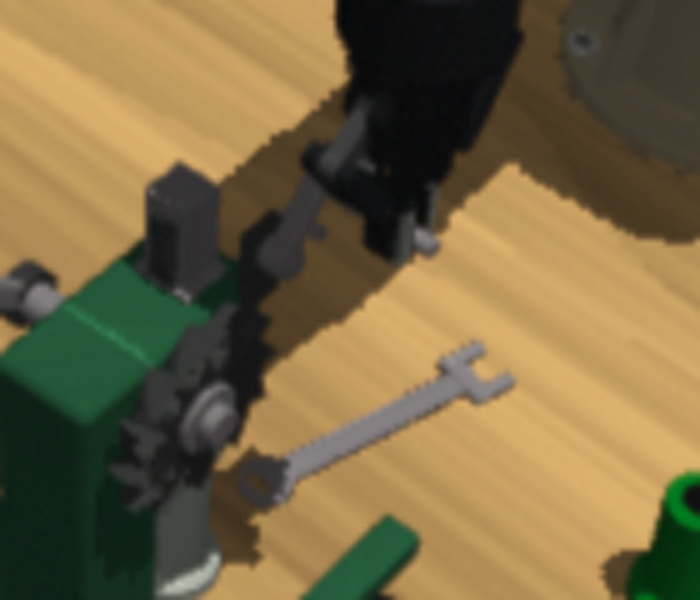

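The pawl has swung over to about 2.2 rad. I'll release it and go up.

Request:
{"api": "step_arm", "payload": {"steps": [[0, 0, 0, 0, 15], [0, 0, 0, 0, 30], [0, 0, 0, 0, 40], [0, 0, -0.02, 0, 40], [0, 0, -0.04, 0, 40], [0, 0, -0.05, 0, 40], [0, 0, -0.02, 0, 40], [0, 0, 0, 0, 40]]}}

```text
t: 11.15
tcp_pos: [0.5039, 0.1214, 0.3886]
tcp_rot: [0.0, 0.999, 0.04, 0.003]
contact_force: [0.7, 0.4, -0.1]
finger_gap: 0.396
```

Run:
```python
from h import *
st();snap('scene','s11');snap('wrist','w11')
p=cv2.imread('pics/s11.png')[130:250,260:440];cv2.imwrite('pics/s11z.png',cv2.resize(p,None,fx=4,fy=4,interpolation=cv2.INTER_CUBIC))
```

```text
{'t': 11.15, 'joints': [0.0817, 0.217, 0.353, 1.7017, -0.0005, 1.5723], 'qd': [0.0013, 0.0186, -0.1043, -0.0617, 0.0032, 0.0017], 'tau': [-0.0737, -42.0987, 29.9618, 0.6027, -0.0063, 0.0003], 'tcp_pos': [0.5039, 0.1214, 0.3886], 'tcp_rot': [0.0001, 0.9992, 0.04, 0.0025], 'contact_force': [0.6648, 0.3841, -0.101], 'ft_torque': [0.0125, -0.0641, -0.0231], 'finger_gap': 0.3963}
```

View pics/s11z.png

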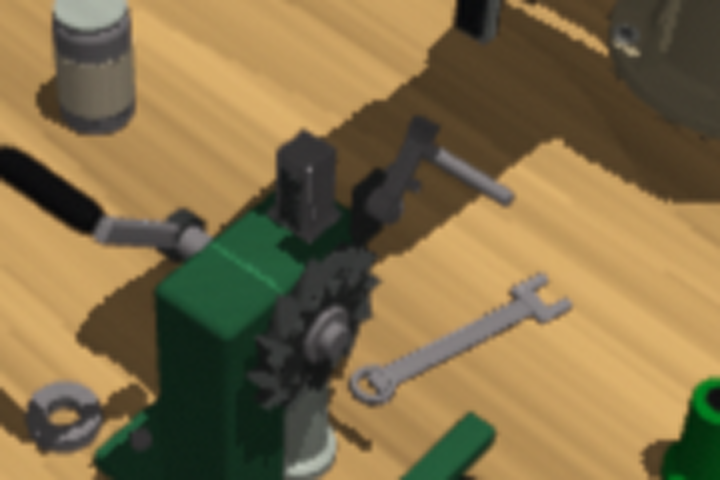

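View pics/w11.png

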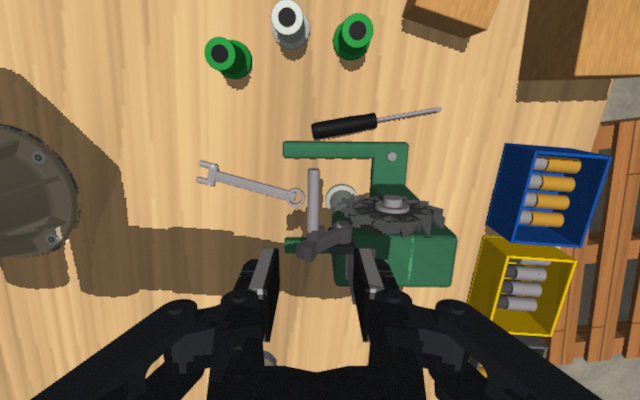

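The picture shows the pawl lying back past upright, towards the robot, with its pin at (313, 170–235) clear of the wheel. Now the crank.

Run:
```python
from h import *
plan([.661,-.072,.370],4.5,7)
```

```text
[np.float64(0.0203), np.float64(0.0293), np.float64(0.0021), np.float64(0.01)]
[np.float64(0.0203), np.float64(0.0293), np.float64(0.0021), np.float64(0.01)]
[np.float64(0.0203), np.float64(0.0293), np.float64(0.0021), np.float64(0.01)]
[np.float64(0.0203), np.float64(0.0293), np.float64(0.0021), np.float64(0.01)]
[np.float64(0.0203), np.float64(0.0293), np.float64(0.0021), np.float64(0.01)]
[np.float64(0.0203), np.float64(0.0293), np.float64(0.0021), np.float64(0.01)]
[np.float64(0.0203), np.float64(0.0293), np.float64(0.0021), np.float64(0.01)]
```

Request:
{"api": "step_arm", "payload": {"steps": [[0.02, 0.029, 0.002, 0, 50], [0.02, 0.029, 0.002, 0, 50], [0.02, 0.029, 0.002, 0, 50], [0.02, 0.029, 0.002, 0, 50], [0.02, 0.029, 0.002, 0, 50], [0.02, 0.029, 0.002, 0, 50], [0.022, 0.03, 0.002, 0, 50], [0, 0, 0, 0, 50], [0, 0, 0, 0, 50]]}}

```text
t: 12.15
tcp_pos: [0.6608, -0.0713, 0.3678]
tcp_rot: [-0.001, 0.999, 0.039, -0.003]
contact_force: [0.2, 0.6, -0.3]
finger_gap: 0.501
```

Run:
```python
from h import *
st();snap('wrist','w12');print(yaw(arm.observe()))
a=np.radians(4.5);O=np.array([.592,.041,0]);Rz=R.from_euler('z',a).as_matrix()
p,d,P=cloud('wrist','w12');Q=(P-O)@Rz*1000
m=(Q[...,1]>-165)&(Q[...,1]<-72)&(Q[...,2]>225)&(Q[...,2]<285)&(np.abs(Q[...,0]-60)<40);q=Q[m]
for lo in range(-160,-70,10):
    k=q[(q[:,1]>lo)&(q[:,1]<lo+10)]
    if len(k)>5: print(lo,len(k),np.round([*np.percentile(k[:,0],[1,50,99]),np.percentile(k[:,2],97)],1))
```

```text
{'t': 12.15, 'joints': [-0.2282, 0.5749, 0.8402, 1.8421, 0.0, 1.264], 'qd': [0.0279, -0.0547, -0.0093, 0.0087, 0.0066, 0.0006], 'tau': [-1.1656, -57.9665, 27.75, -0.142, -0.0737, -0.0174], 'tcp_pos': [0.6608, -0.0713, 0.3678], 'tcp_rot': [-0.0008, 0.9992, 0.0393, -0.0029], 'contact_force': [0.1779, 0.6448, -0.3096], 'ft_torque': [-0.0079, -0.0252, -0.0318], 'finger_gap': 0.5011}
4.571523842736477
-160 60 [ 49.1  58.3  66.9 262.4]
-150 244 [ 47.8  57.9  68.7 263.6]
-140 290 [ 47.5  57.9  69.  263.9]
-130 301 [ 47.6  58.7  68.8 264.2]
-120 302 [ 47.7  57.9  68.7 264. ]
-110 315 [ 47.8  58.7  68.5 264.2]
-100 328 [ 47.9  58.7  69.3 264.1]
-90 334 [ 48.   58.6  69.2 263.8]
-80 224 [ 49.1  58.6  67.5 262.8]
```

View pics/w12.png

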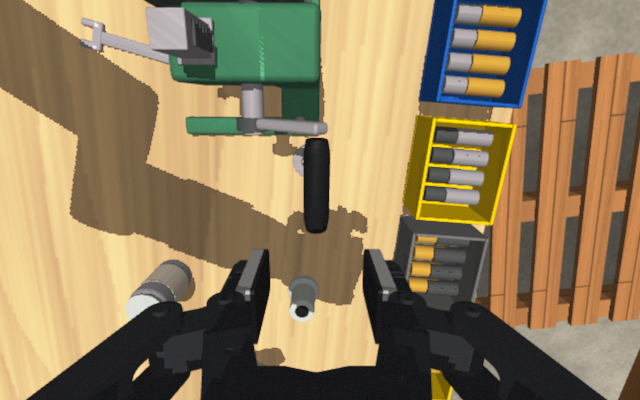

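Request:
{"api": "step_arm", "payload": {"steps": [[-0.0015, 0, 0.03, 0, 50], [0, 0, 0.04, 0, 50], [0, 0, 0.04, 0, 50], [0, 0, 0.03, 0, 50], [0, 0, 0.01, 0, 45], [0, 0, 0, 0, 40], [0, 0, 0, 0, 35]]}}

```text
t: 12.9
tcp_pos: [0.6598, -0.0702, 0.2237]
tcp_rot: [0.0, 0.999, 0.04, 0.001]
contact_force: [1.1, -0.1, 0.2]
finger_gap: 0.348
```

Run:
```python
from h import *
st();snap('wrist','w13');snap('scene','s13')
p=cv2.imread('pics/s13.png')[130:250,220:400];cv2.imwrite('pics/s13z.png',cv2.resize(p,None,fx=4,fy=4,interpolation=cv2.INTER_CUBIC))
```

```text
{'t': 12.9, 'joints': [-0.2268, 0.4904, 0.3426, 1.4202, -0.0001, 1.2631], 'qd': [-0.0055, -0.0019, 0.0297, -0.0024, 0.001, 0.0002], 'tau': [0.0701, -56.3804, 28.8794, -0.0307, 0.0025, 0.0008], 'tcp_pos': [0.6598, -0.0702, 0.2237], 'tcp_rot': [0.0004, 0.9992, 0.0404, 0.0013], 'contact_force': [1.0941, -0.1381, 0.2159], 'ft_torque': [0.031, -0.0022, 0.0886], 'finger_gap': 0.3481}
```

View pics/w13.png

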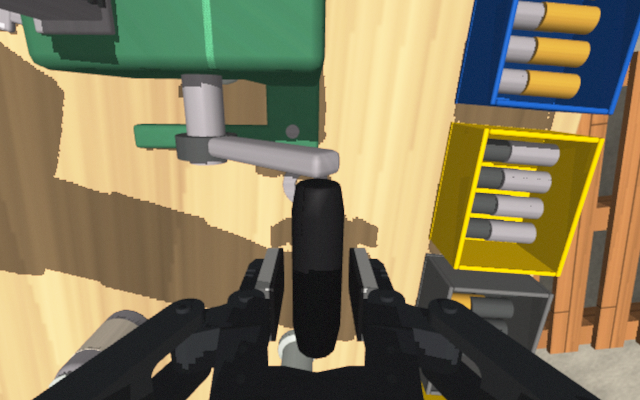

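View pics/s13z.png

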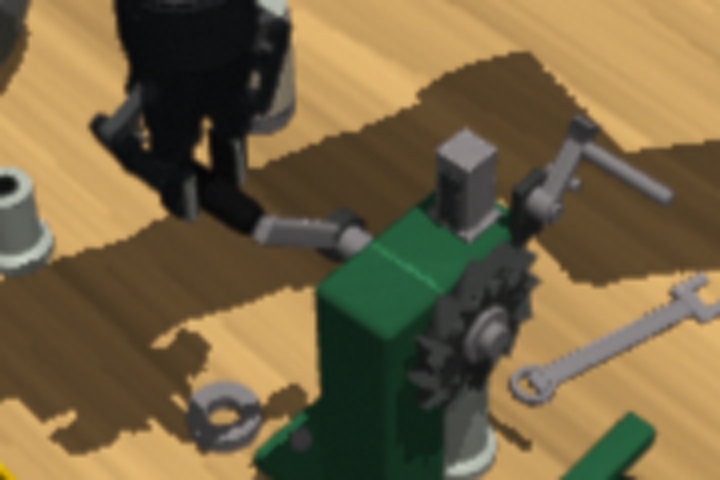

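Both fingers straddle the handle, with clearance on each side in the wrist view at (318, 260–330). I'll lower a little and wind the first 0.6 rad caged, without gripping.

Request:
{"api": "step_arm", "payload": {"steps": [[0, 0, 0.006, 0, 30], [-0.002, 0, 0, 0, 30], [-0.004, 0, -0.004, 0, 30], [-0.004, 0, -0.004, 0, 30]]}}

```text
t: 13.4
tcp_pos: [0.6505, -0.0714, 0.2239]
tcp_rot: [-0.0, 0.999, 0.04, 0.001]
contact_force: [5.0, 0.9, 0.0]
finger_gap: 0.303
```

Request:
{"api": "step_arm", "payload": {"steps": [[-0.0043, 0, -0.0035, 0, 30], [-0.0046, 0, -0.003, 0, 30], [-0.0048, 0, -0.003, 0, 30], [0, 0, 0, 0, 30]]}}

```text
t: 13.8
tcp_pos: [0.6347, -0.0726, 0.2336]
tcp_rot: [0.0, 0.999, 0.04, -0.0]
contact_force: [1.4, 0.3, -0.0]
finger_gap: 0.298
```

Run:
```python
from h import *
st();snap('wrist','w14');snap('scene','s14')
p=cv2.imread('pics/s14.png')[130:250,220:400];cv2.imwrite('pics/s14z.png',cv2.resize(p,None,fx=4,fy=4,interpolation=cv2.INTER_CUBIC))
a=np.radians(4.5);O=np.array([.592,.041,0]);Rz=R.from_euler('z',a).as_matrix()
print('tcp press',((arm.observe()['tcp_pos']-O)@Rz)*1000)
```

```text
{'t': 13.8, 'joints': [-0.2392, 0.4401, 0.2879, 1.4191, -0.0005, 1.2516], 'qd': [0.0, 0.0138, -0.001, -0.0016, 0.0006, 0.0014], 'tau': [-0.3736, -54.9425, 29.5339, 0.3524, -0.1815, -0.0179], 'tcp_pos': [0.6347, -0.0726, 0.2336], 'tcp_rot': [0.0002, 0.9992, 0.04, -0.0003], 'contact_force': [1.4254, 0.2544, -0.0441], 'ft_torque': [0.0798, -0.1688, -0.0123], 'finger_gap': 0.2976}
tcp press [  33.66991339 -116.59615626  232.76261013]
```

View pics/s14z.png

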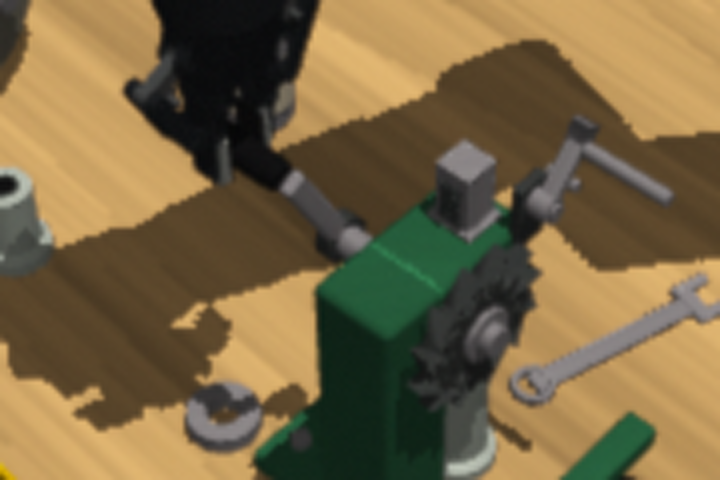

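View pics/w14.png

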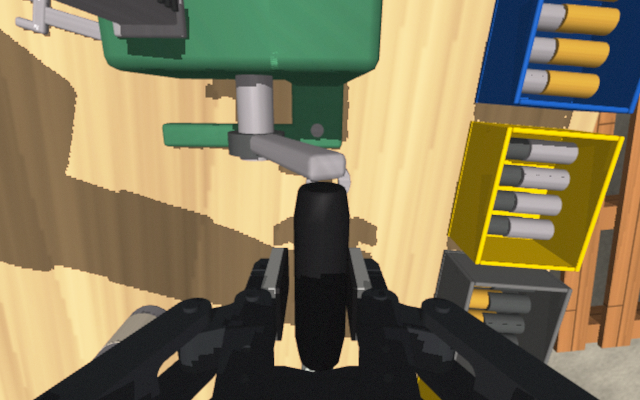

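Request:
{"api": "step_arm", "payload": {"steps": [[-0.005, 0, -0.0023, 0, 30], [-0.005, 0, -0.002, 0, 30], [-0.005, 0, -0.0015, 0, 30], [0, 0, 0, 0, 30]]}}

```text
t: 14.3
tcp_pos: [0.6198, -0.0738, 0.2391]
tcp_rot: [0.0, 0.999, 0.04, -0.0]
contact_force: [0.0, -0.3, -0.2]
finger_gap: 0.303
```

Request:
{"api": "step_arm", "payload": {"steps": [[-0.003, 0, -0.0007, 0, 30], [-0.003, 0, -0.0006, 0, 30], [0, 0, 0, 0, 30]]}}

```text
t: 14.6
tcp_pos: [0.6143, -0.0743, 0.2401]
tcp_rot: [0.0, 0.999, 0.04, -0.0]
contact_force: [0.6, -0.0, 0.0]
finger_gap: 0.303
```

Request:
{"api": "step_arm", "payload": {"steps": [[-0.003, 0, -0.0005, 0, 30], [-0.003, 0, -0.0004, 0, 30], [0, 0, 0, 0, 30]]}}

```text
t: 14.9
tcp_pos: [0.6083, -0.0747, 0.2409]
tcp_rot: [0.0, 0.999, 0.04, -0.0]
contact_force: [1.3, 0.5, 0.4]
finger_gap: 0.299
```

Request:
{"api": "step_arm", "payload": {"steps": [[-0.003, 0, -0.0003, 0, 30], [-0.003, 0, -0.0002, 0, 30], [0, 0, 0, 0, 30]]}}

```text
t: 15.2
tcp_pos: [0.6023, -0.0752, 0.2415]
tcp_rot: [0.0, 0.999, 0.04, -0.0]
contact_force: [0.2, 0.0, 1.0]
finger_gap: 0.296
```

Request:
{"api": "step_arm", "payload": {"steps": [[-0.003, 0, 0, 0, 30], [-0.003, 0, 0.0002, 0, 30], [0, 0, 0, 0, 30]]}}

```text
t: 15.5
tcp_pos: [0.5963, -0.0757, 0.2412]
tcp_rot: [0.0, 0.999, 0.04, -0.0]
contact_force: [0.9, 0.6, 0.1]
finger_gap: 0.302
```

Request:
{"api": "step_arm", "payload": {"steps": [[-0.003, 0, 0.0003, 0, 30], [-0.003, 0, 0.0004, 0, 30], [0, 0, 0, 0, 30]]}}

```text
t: 15.8
tcp_pos: [0.5927, -0.076, 0.2411]
tcp_rot: [-0.0, 0.999, 0.04, 0.002]
contact_force: [6.8, 2.6, -0.9]
finger_gap: 0.298
```

Run:
```python
from h import *
st();snap('wrist','w15');snap('scene','s15')
p=cv2.imread('pics/s15.png')[130:280,240:420];cv2.imwrite('pics/s15z.png',cv2.resize(p,None,fx=4,fy=4,interpolation=cv2.INTER_CUBIC))
a=np.radians(4.5);O=np.array([.592,.041,0]);Rz=R.from_euler('z',a).as_matrix()
print('tcp press',((arm.observe()['tcp_pos']-O)@Rz)*1000)
p,d,P=cloud('scene','s15');Q=(P-O)@Rz*1000
m=(Q[...,2]>245)&(Q[...,2]<300)&(np.abs(Q[...,0]+37)<14)&(np.abs(Q[...,1]-2)<14)
print('ram top',len(Q[m]),np.percentile(Q[m][:,2],[50,90,97]))
```

```text
{'t': 15.8, 'joints': [-0.2626, 0.3489, 0.171, 1.3885, 0.0015, 1.2278], 'qd': [0.0003, 0.0021, 0.0048, 0.0053, -0.0012, -0.0006], 'tau': [-1.8436, -50.8243, 27.3196, 2.644, -1.0914, -0.0275], 'tcp_pos': [0.5927, -0.076, 0.2411], 'tcp_rot': [-0.0001, 0.9992, 0.0402, 0.0023], 'contact_force': [6.7716, 2.5737, -0.8846], 'ft_torque': [0.3884, -1.4117, -0.0172], 'finger_gap': 0.298}
tcp press [  -8.386667   -116.70256423  241.10302605]
ram top 156 [265.78445869 269.3347009  269.85401227]
```

View pics/s15z.png

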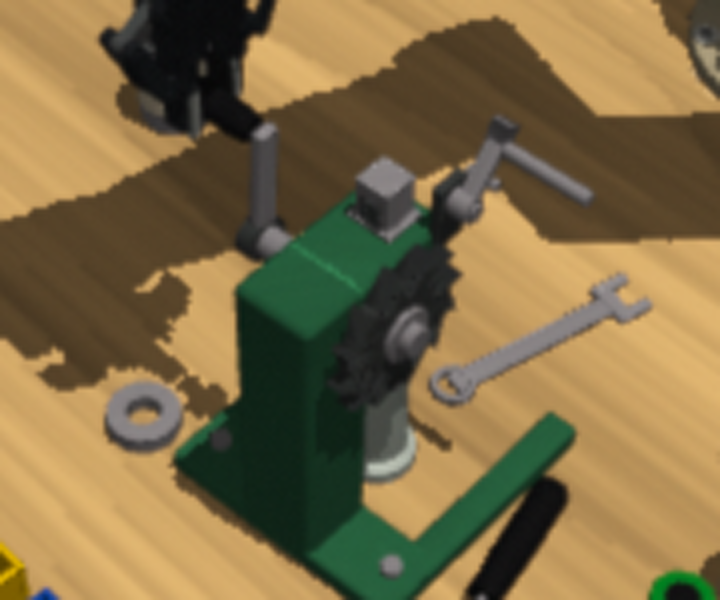

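View pics/w15.png

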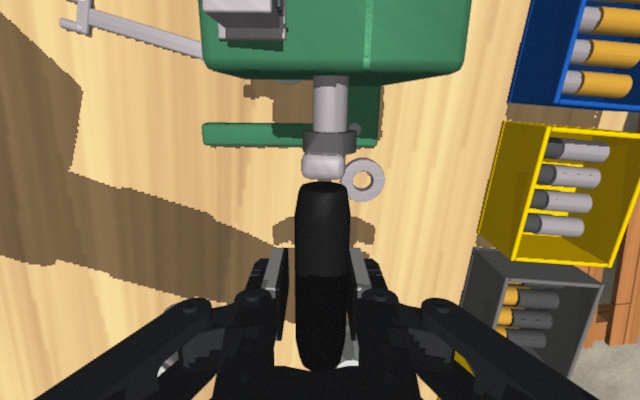

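Contact is felt: 7 N at the handle, and the ram top is down about 20 mm, which fits the ~89 mm sleeve. I'll add push in small steps.

Request:
{"api": "step_arm", "payload": {"steps": [[-0.0005, 0, 0, 0, 30], [-0.0005, 0, 0, 0, 30], [0, 0, 0, 0, 30], [0, 0, 0, 0, 30]]}}

```text
t: 16.3
tcp_pos: [0.5927, -0.076, 0.2413]
tcp_rot: [-0.0, 0.999, 0.04, 0.003]
contact_force: [9.7, 2.0, -0.4]
finger_gap: 0.3
```

Request:
{"api": "step_arm", "payload": {"steps": [[-0.0005, 0, 0, 0, 30], [-0.0002, 0, 0, 0, 30], [0, 0, 0, 0, 30], [0, 0, 0, 0, 30]]}}

```text
t: 16.7
tcp_pos: [0.5928, -0.076, 0.2415]
tcp_rot: [-0.0, 0.999, 0.04, 0.004]
contact_force: [11.1, 2.4, -0.2]
finger_gap: 0.303
```

Run:
```python
from h import *
f=[]
for i in range(4):
    arm.snapshot('wrist'); f.append(arm.observe()['contact_force'])
print(np.round(f,1))
```

```text
[[11.6  2.7 -0.6]
 [11.4  3.1  0.5]
 [12.   3.2 -0.5]
 [11.1  2.9  0. ]]
```

The steady push is 11.6 N at the handle, so about 32–38 N at the ram. I'll back off gently and open.

Request:
{"api": "step_arm", "payload": {"steps": [[0.001, 0, 0, 0, 32], [0.001, 0, 0, 0, 36], [0.001, 0, 0, 0, 40], [0.001, 0, 0, 0, 45], [0.001, 0, 0, 0, 50], [0, 0, 0, 0, 55], [0, 0, 0, 0, 55]]}}

```text
t: 17.6
tcp_pos: [0.5941, -0.0759, 0.2404]
tcp_rot: [0.0, 0.999, 0.04, -0.0]
contact_force: [0.6, 0.4, -0.5]
finger_gap: 0.545
```

Run:
```python
from h import *
st();snap('wrist','w16')
```

```text
{'t': 17.6, 'joints': [-0.261, 0.3562, 0.1797, 1.3946, -0.0002, 1.2297], 'qd': [0.0015, -0.0028, -0.0008, -0.0021, 0.0022, -0.0004], 'tau': [-0.0064, -50.6282, 30.1169, 0.0011, -0.0018, 0.0004], 'tcp_pos': [0.5941, -0.0759, 0.2404], 'tcp_rot': [0.0, 0.9992, 0.04, -0.0002], 'contact_force': [0.5617, 0.3676, -0.4511], 'ft_torque': [-0.0192, 0.043, 0.0727], 'finger_gap': 0.5447}
```

View pics/w16.png

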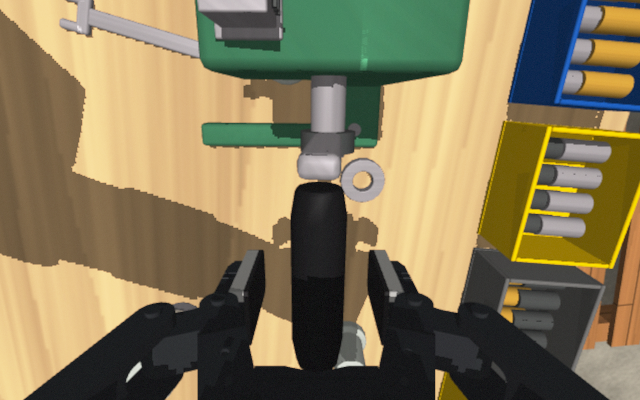

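The handle stayed put and is free of both fingers. I'll retract upward.

Request:
{"api": "step_arm", "payload": {"steps": [[0, 0, -0.01, 0, 55], [0, 0, -0.03, 0, 55], [0, 0, -0.04, 0, 55], [0, 0, -0.04, 0, 55], [0, 0, -0.03, 0, 55], [0, 0.03, 0, 0, 55], [0, 0.04, 0, 0, 55], [0, 0.03, 0, 0, 55], [0, 0, 0, 0, 55], [0, 0, 0, 0, 55]]}}

```text
t: 18.65
tcp_pos: [0.6021, -0.1762, 0.3906]
tcp_rot: [-0.0, 0.999, 0.039, -0.0]
contact_force: [-0.8, 0.6, -0.4]
finger_gap: 0.551
```

Run:
```python
from h import *
st();snap('scene','s17');snap('top','t17')
p=cv2.imread('pics/s17.png')[130:300,200:440];cv2.imwrite('pics/s17z.png',cv2.resize(p,None,fx=3.3,fy=3.3,interpolation=cv2.INTER_CUBIC))
a=np.radians(4.5);O=np.array([.592,.041,0]);Rz=R.from_euler('z',a).as_matrix()
for f in('s15','s17'):
    p,d,P=cloud('scene',f);Q=(P-O)@Rz*1000
    m=(Q[...,2]>245)&(Q[...,2]<300)&(np.abs(Q[...,0]+37)<14)&(np.abs(Q[...,1]-2)<14)
    print(f,'ram top',len(Q[m]),np.percentile(Q[m][:,2],[50,90,97]).round(1))
    m=(Q[...,2]>240)&(Q[...,2]<300)&(np.abs(Q[...,0])<45)&(Q[...,1]<-60)&(Q[...,1]>-72)
    print('crank arm end',np.percentile(Q[m],[5,50,95],axis=0).round(1).tolist())
```

```text
{'t': 18.65, 'joints': [-0.4126, 0.484, 0.7469, 1.8338, 0.0003, 1.0796], 'qd': [0.0283, -0.0152, -0.0117, -0.0014, 0.0034, 0.0012], 'tau': [-1.1378, -54.3632, 27.7916, -0.109, -0.0781, -0.0227], 'tcp_pos': [0.6021, -0.1762, 0.3906], 'tcp_rot': [-0.0001, 0.9992, 0.0393, -0.0], 'contact_force': [-0.7551, 0.6218, -0.4195], 'ft_torque': [-0.0192, -0.0329, -0.0009], 'finger_gap': 0.5508}
s15 ram top 156 [265.8 269.3 269.9]
crank arm end [[-10.5, -67.8, 244.5], [0.5, -62.0, 271.1], [5.7, -60.1, 286.5]]
s17 ram top 157 [265.6 268.7 269.9]
crank arm end [[-11.2, -68.6, 245.8], [1.3, -62.2, 270.8], [5.3, -60.2, 285.5]]
```

View pics/s17z.png

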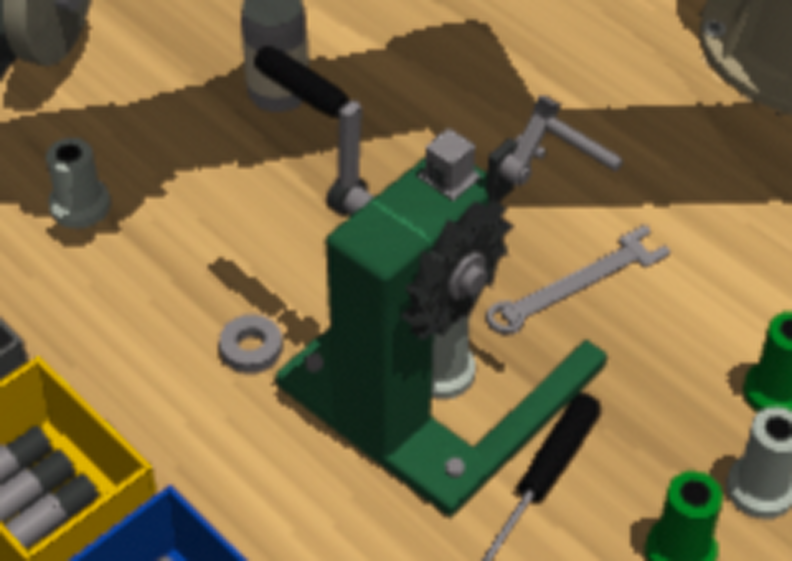

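View pics/t17.png

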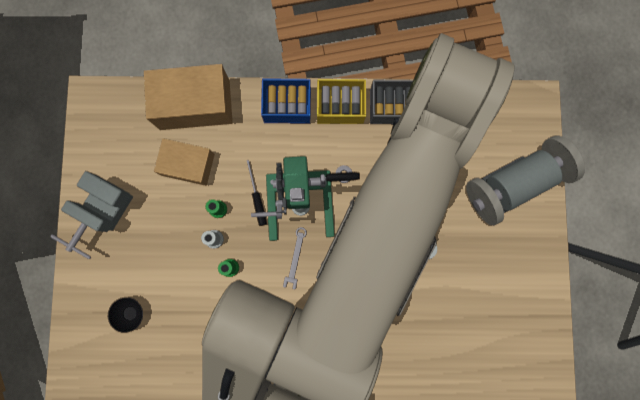

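Run:
```python
from h import *
print(arm.finish_job()); st()
```

```text
the job is handed in; nothing more can be done
None
the job is handed in; nothing more can be done
```

The pawl is thrown over and stays back, and the ram is down on the sleeve after a push of about 30 N or slightly more. The job was handed in at about 19 s of the 64 s.

**Pawl:** The first two grips slipped off the pin, because the real fingertips stand about 20 mm behind the reported TCP. Each time the pawl stayed engaged or fell back, and the wheel was not touched. The third grip went about 20 mm deeper and held. I carried the pawl round its arc to about 2.2 rad and let go. The highest force on the way was about 18 N. The pictures show it lying back, clear of the wheel.

**Ram:** I wound the crank with the handle between the open fingers, without gripping it. The ram met a firm stop about 20 mm down, which puts the sleeve at about 90 mm, so `sleeve_c`. I raised the push to a steady 11.6 N at the handle, which works out to about 32–38 N at the ram. Then I backed off and opened the fingers.

**Last checks:** After letting go, the ram top and crank stood where they were within about 1 mm, and the robot touched nothing. In the pictures the other parts near the press and the loose parts I could see had not moved; the arm hid the tin and the 70 mm spare in the last top view.

**Not checked or in disagreement:**
- I could not measure the push that remains on the sleeve after letting go. At about 2 N of drag at the handle it could be as low as about 7 N.
- The other tall spare read 84–88 mm, between the 80 and 90 mm sizes, so I identified the sleeve under the ram from the ram's travel instead.

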